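# Tap the key-rod carriage home against the hidden stop

## Task

Take the wooden mallet out of the low tool shelf by its head, lay it flat with its head on the green mat and let go, then take it again by its handle. With the mallet, nudge the carriage along the jig with light taps, gently, until it rests against the sprung stop hidden under the hood, then lay the mallet back down flat with its head on the mat. Do not touch the carriage with the hand, and leave the other things where they are.

Things in the scene. Friction and masses are not known exactly. Their poses are not given: they have to be found in the camera images.
- mallet: wooden mallet lying flat, 0.18 kg. Origin: centre of the underside of its head. Head: dark block 36 (x) x 56 (y) x 36 mm high; its two striking faces look along +y and -y, 28 mm from the origin. A light handle, 18 x 18 mm section, runs from the head along -x at 18 mm height and ends 168 mm from the origin in a round knob 36 mm across, 14 mm long, so that it lies level
- mallet_head (a point): centre of the mallet's head (18 mm above its underside)
- mallet_grip (a point): point on the mallet's handle axis 75 mm from the head centre: where to hold it; bare handle runs from 18 to 154 mm from the head centre
- shelf: fixed low wooden tool shelf, 190 (x) x 228 (y) mm, roof from 62 to 68 mm high; origin: centre of underside. Two bays, 102 mm wide, side by side along y; open only at the front edge x = -95 mm, +x points into the bays. 30 mm parts box on the rear half of the roof. Mallet in one bay, burnisher in the other (either way round): heads out in front, handles under the roof, pointing in (+x)
- mat: fixed green cutting mat, 300 (x) x 250 (y) x 2 mm thick; origin: centre of its underside
- jig: fixed steel jig; +x is the way the carriage must travel. Base plate 340 (x) x 100 (y) x 8 mm, origin: centre of its underside. Two guide rails along x at y = 26.5 to 36.5 mm either side, tops 22 mm high. The middle of a carriage that stands in it lies on y = 0
- stop_mount: post of the hidden stop, fixed in the hood, origin 158 mm along jig +x. A sprung rubber pad stands out from it towards jig -x; how far varies and is not seen: its face is 103 to 138 mm along jig +x, 16 to 42 mm above the table. It gives 0.4 mm per N, up to 12 mm; after a tap the carriage may be pushed back 1 or 2 mm but stays resting on it, held by its own friction
- hood_mouth (a point): middle of the open mouth of the jig's grey sheet-metal hood, on the base plate, 60 mm along jig +x. The hood runs from here to 168 mm along jig +x, is 96 mm wide, its top 91 mm above the table; open only here towards jig -x, so what is in it is not seen
- carriage: aluminium block 110 (x) x 50 (y) x 40 mm high, with a brass key rod and cup on top (to 56 mm). Origin: centre of its underside. Stands on the jig's plate (8 mm up) between the rails, its x along jig +x. Its tail, the flat face to tap, is 55 mm behind the origin (-x); its nose, 55 mm ahead, starts 58 to 85 mm along jig +x. About 0.6 kg (varies); slides with some 2 to 7 N of friction
- burnisher: bystander, the other tool of the shelf: steel roll 26 mm across and 45 mm long, origin under its centre, thin 16 mm round handle along -x to 155 mm
- tin: bystander: blue-labelled tin, 52 mm across, 75 mm tall; origin centre of underside
- oil: bystander: oil bottle, 44 mm across, 100 mm tall; origin centre of underside
- padpot: bystander: small white ceramic cup, 60 mm across, 45 mm tall; origin centre of underside
- key: bystander: loose brass instrument key, 115 mm long (x), about 40 mm wide, 9 mm high; origin under its middle
- driver: bystander: screwdriver with a yellow handle, 160 mm long, lying along its x; origin under its middle
- pads: bystander: pile of three round key pads, 32 mm across, 18 mm tall; origin centre of underside

How it is judged:
By the outcome, as a careful person would: the job done as asked, in the order asked, and still so for the second after the job is handed in, with the robot touching nothing.
It also fails if it takes over 72 s, if anything falls off the work surface, if the arm or the gripper's body presses on something with over 40 N, if the wrist force passes 120 N, or if a joint passes its speed limit or range.

## Robot

A 7-joint arm with a two-finger parallel gripper is mounted at the origin on the work surface. World frame = base frame: x ahead of the robot, y to its left, z up, the work surface at z = 0. Lengths are in mm, angles in rad, forces in N, time in s.
With the tool pointing down it reaches from about 400 to 850 mm from the base axis. Payload 4.5 kg.
Tool frame: the origin (TCP) lies at the very end of the fingers, on their centre line; the grasp point (between the pads) lies arm.grasp_offset behind it (arm.grasp_offset is the distance from the TCP to the grasp point, in mm); z points along the fingers, y is the line along which they close (so a half turn about z gives the same grasp; the last joint's range is limited). The gripper opens to 88 mm and grips with 3 to 60 N. Pads are 18 mm wide; open, the fingers measure 123 mm over their backs; the gripper's body (75 mm by 187 mm) begins 45 mm behind the grasp point.
Start: joints at [1.297, 0.689, -0.195, 1.565, 0.157, 0.902, -0.215], TCP at [189.381, -595.641, 238.743] pointing down, gripper open.
Joint ranges: [-3.01, 3.01], [-0.46, 2.08], [-1.47, 1.51], [0.13, 2.56], [-1, 4.14], [0.04, 2.09], [-2.66, 2.66]. Speed limits (rad/s): [2.57, 2.57, 3.14, 3.14, 3.14, 3.14, 3.14].

## Interface

Orientations are given as a unit quaternion [x, y, z, w].
In Python, from station import arm gives the robot as it stands.
- The arm moves only by the tool jog_arm, never from a script. Its argument "deltas" is one flat list of numbers, 7 for each row, row after row: the shift along the world's x, y, z in mm, then the turn, a rotation vector about the world's x, y, z in degrees, then the finger opening in mm, from 0 to 88.1. A call has 1 to 8 rows; each row shifts and turns the commanded pose from where the row before left it; what a row does not reach is not made up. A row lasts 1/12 s, in which the tool goes at most 41.7 mm and 7.16 degrees, less where a joint would pass 70% of its speed; a pose out of reach is approached as far as the arm can. A call with a gripper value outside its range is refused whole. The fingers move at their own pace and stop on an object; "grip_force" is the grip in N (left out, the last holds). Time passes only in rows, so rows that do not move let the fingers close. It gives the time, the measured TCP pose, the force, the opening and the grip force at its end, in the units of the state.
- arm.observe(): the state, without advancing time (a new reading comes with each control period).
- arm.camera(name): name is "scene" or "top" or "wrist"; returns (picture, depth): 420x560x3 uint8, blue, green, red; 420x560 float32, mm along the optical axis (not along the pixel's ray), 0 where there is no reading.
- arm.get_calibration(name): a dict with "fx", "fy", "cx", "cy" (pixels), "D" ([k1, k2, p1, p2, k3] as OpenCV has them; the pictures are not rectified), "R" (3x3) and "t" (3): a world point X has camera coordinates R X + t. Camera axes: x right, y down, z forward; pixel columns grow to the right and rows downward; lengths in mm; the calibration is good to about 2 mm. A picture is of the moment at which its call begins: read the wrist's pose just before it. get_calibration takes no time and is no camera call; for the wrist camera it gives the pose at the moment of the call.
- arm.job_done(): hands the job in; it is judged then, once.
The state is a dict: "time": time; "qpos": joint angles; "dq": joint speeds; "effort": joint torques, N m; "tool_pos": TCP position; "ee_rot": TCP orientation; "contact_force": force on the tool from outside, world axes, zero at the start; "torque": the same for the moment, N m; "finger_gap": opening from 0.0 (shut) to 1.0 (fully open); "gripper_force": force on a finger pad.
Only numpy, scipy, OpenCV 4.12 (cv2) and the standard library are available. Lean on these libraries where they do the work, as an engineer would, in place of code of your own. Each camera call takes 0.05 s, during which the arm holds its last target. There are 200 camera calls.

## Working session

There is one attempt and no reset: what is moved stays moved. The work goes in short steps, Python scripts to look and compute and a tool call to move; the robot and the scene stay as the last step left them, time stands still between calls to the robot, and variables do not carry over. Pictures are saved under pics/ and viewed, at most 10 in all, crops included, and the job is handed in when it is done.

Besides the shell and the picture viewer there is one more tool, called after "Emit:" by a JSON object that holds its "method" and its "body", one argument or row to a line. jog_arm: Moves the arm, as the interface text tells. Its arguments: {"type":"object","properties":{"deltas":{"type":"array"},"grip_force":{"type":"number"}},"required":["deltas"]}

```bash
ls; mkdir -p pics; cat > h.py <<'E'
from station import arm
import numpy as np, cv2
def snap(n,f):
    c=arm.get_calibration(n); im,d=arm.camera(n); cv2.imwrite(f'pics/{f}.png',im); np.savez(f'pics/{f}.npz',im=im,d=d,**{k:np.array(v) for k,v in c.items()}); return c,im,d
def load(f): return np.load(f'pics/{f}.npz')
def K(z): return np.array([[z['fx'],0,z['cx']],[0,z['fy'],z['cy']],[0,0,1]],float)
def w(z,u,v,dep=None):
    "world point from pixel using depth"
    if dep is None:
        p=z['d'][v-1:v+2,u-1:u+2]; p=p[p>0]; dep=np.median(p)
    n=cv2.undistortPoints(np.array([[[u,v]]],float),K(z),z['D'])[0,0]
    return z['R'].T@(np.array([n[0]*dep,n[1]*dep,dep])-z['t'])
def wz(z,u,v,h):
    "world point from pixel at plane height h"
    n=cv2.undistortPoints(np.array([[[u,v]]],float),K(z),z['D'])[0,0]
    r=z['R'].T@np.array([n[0],n[1],1]); o=-z['R'].T@z['t']
    return o+r*(h-o[2])/r[2]
E
python3 - <<'E'
from h import *
print(arm.grasp_offset, arm.observe())
for n in('top','scene'): 
    c,im,d=snap(n,n+'0'); print(n,c)
E
```

```text
pics
18.700000000000003 {'time': 0.0, 'qpos': array([ 1.29677837,  0.69001068, -0.19448815,  1.56632334,  0.15730922,
        0.90253385, -0.21508024]), 'dq': array([ 8.57930502e-06, -1.80026901e-03,  7.63771242e-04, -4.13534717e-04,
        1.30899166e-03,  9.70150973e-04,  1.95312979e-04]), 'effort': array([-1.93633396e-04, -5.27571738e+01, -1.26709364e+00, -1.53432369e+01,
       -5.26558980e-02,  6.49948444e-03,  1.75238638e-04]), 'tool_pos': array([ 189.10441736, -595.0369297 ,  237.89825667]), 'ee_rot': array([ 9.88172236e-01,  1.53345184e-01, -2.23729383e-04, -9.15052699e-04]), 'contact_force': array([ 0.42218672, -0.32417595,  0.32871638]), 'torque': array([-0.01618054, -0.01760498, -0.0024269 ]), 'gripper_force': 0.0, 'finger_gap': 1.002253990522944}
top {'fx': 393.17171794746065, 'fy': 393.17171794746065, 'cx': 280.40237721685156, 'cy': 209.52833172441532, 'D': array([0.02327868, 0.        , 0.        , 0.        , 0.        ]), 'R': array([[ 0.02040728, -0.99912748,  0.0364394 ],
       [-0.98463993, -0.0264059 , -0.1725889 ],
       [ 0.17340052, -0.03235762, -0.98431969]]), 't': array([ -2.61576852, 560.95182461, 863.86579026])}
scene {'fx': 452.57305286158066, 'fy': 452.57305286158066, 'cx': 283.3499721997613, 'cy': 209.39303948860598, 'D': array([-0.10749135,  0.        ,  0.        ,  0.        ,  0.        ]), 'R': array([[ 0.33485702,  0.94220144,  0.01127921],
       [ 0.60058548, -0.20419296, -0.77304742],
       [-0.72606326,  0.26563448, -0.63424795]]), 't': array([-228.1720394 , -316.10224694, 1529.89478895])}
```

View pics/top0.png

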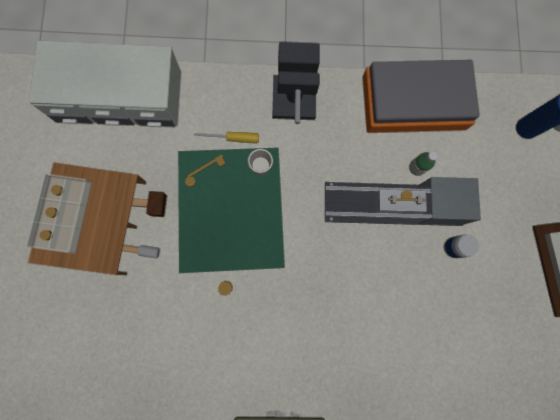

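View pics/scene0.png

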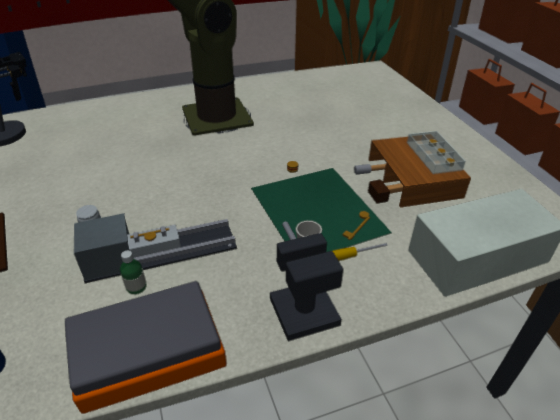

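Top: mallet head at ~(156,203), burnisher at (148,251), mat corners (178,150)-(283,270), jig (325,182)-(478,225), and the carriage between the rails with its nose already in the hood. I'll look closer at both ends.

```bash
python3 - <<'E'
from h import *
z=load('top0')
a=cv2.resize(z['im'][150:290,100:300],None,fx=4,fy=4,interpolation=cv2.INTER_CUBIC)
cv2.imwrite('pics/cA.png',a)
a=cv2.resize(z['im'][165:240,315:490],None,fx=4.5,fy=4.5,interpolation=cv2.INTER_CUBIC)
cv2.imwrite('pics/cB.png',a)
for n,pts in (('top0',[(156,203),(157,197),(157,211),(140,203),(148,251),(128,249),(178,150),(280,148),(283,269),(180,271),(100,180),(120,240),(390,205),(405,196),(390,196),(431,200),(455,200),(340,203),(327,184),(327,222),(425,187),(425,217),(225,288),(260,160),(242,137)]),('scene0',[(379,188),(394,187),(363,169),(168,237),(232,245),(105,235)])):
    z=load(n)
    for p in pts: print(n,p,w(z,*p).round(0))
E
```

```text
top0 (156, 203) [571. 300.  36.]
top0 (157, 197) [585. 299.  36.]
top0 (157, 211) [552. 296.  37.]
top0 (140, 203) [571. 339.  29.]
top0 (148, 251) [460. 313.  25.]
top0 (128, 249) [464. 360.  20.]
top0 (178, 150) [712. 266.   2.]
top0 (280, 148) [726.  13.   0.]
top0 (283, 269) [426.  -0.   1.]
top0 (180, 271) [416. 242.   3.]
top0 (100, 180) [614. 419.  68.]
top0 (120, 240) [480. 363.  69.]
top0 (390, 205) [ 578. -246.   49.]
top0 (405, 196) [ 598. -278.   62.]
top0 (390, 196) [ 600. -247.   49.]
top0 (431, 200) [ 584. -326.   90.]
top0 (455, 200) [ 586. -380.   91.]
top0 (340, 203) [ 588. -136.   10.]
top0 (327, 184) [ 635. -104.    9.]
top0 (327, 222) [ 541. -105.    3.]
top0 (425, 187) [ 634. -347.    9.]
top0 (425, 217) [ 557. -339.   22.]
top0 (225, 288) [379. 134.  19.]
top0 (260, 160) [691.  62.   9.]
top0 (242, 137) [743. 108.  25.]
scene0 (379, 188) [583. 297.  37.]
scene0 (394, 187) [580. 345.  27.]
scene0 (363, 169) [471. 310.  21.]
scene0 (168, 237) [ 608. -245.   49.]
scene0 (232, 245) [ 637. -109.    9.]
scene0 (105, 235) [ 608. -372.   92.]
```

View pics/cA.png

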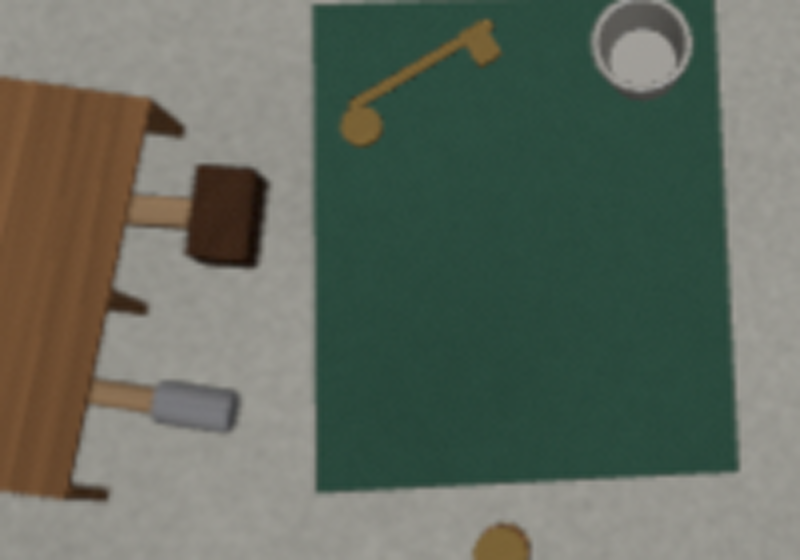

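View pics/cB.png

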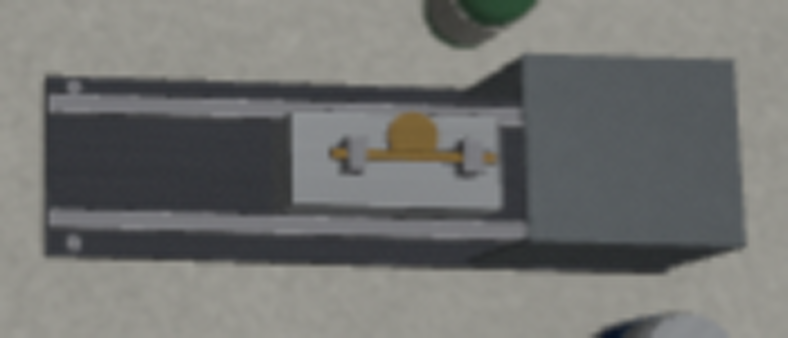

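```bash
cat >> h.py <<'E'
def cloud(z):
    d=z['d'];v,u=np.mgrid[:420,:560]; n=cv2.undistortPoints(np.stack([u,v],-1).reshape(-1,1,2).astype(float),K(z),z['D']).reshape(420,560,2)
    P=np.dstack([n*d[...,None],d]); W=(P-z['t'])@z['R']; W[d<=0]=np.nan; return W
def rect(W,x0,x1,y0,y1,z0,z1,im=None,f=None):
    m=(W[...,0]>x0)&(W[...,0]<x1)&(W[...,1]>y0)&(W[...,1]<y1)&(W[...,2]>z0)&(W[...,2]<z1)
    if f is not None: m&=f
    p=W[m]; return len(p),cv2.minAreaRect(p[:,:2].astype(np.float32)) if len(p)>3 else None,np.nanmedian(p,0).round(1)
E
python3 - <<'E'
from h import *
np.set_printoptions(suppress=True)
for n in('top0','scene0'):
    z=load(n);W=cloud(z)
    print(n,'head',rect(W,530,620,260,325,32,40))
    print('handle',rect(W,540,620,326,350,22,31))
    print('shelf',rect(W,350,700,320,600,64,71))
    print('carr',rect(W,540,640,-330,-180,45,51))
    print('hood',rect(W,500,680,-500,-300,86,96))
    print('rails',rect(W,520,660,-320,-90,18,25))
    print('mat',rect(W,380,760,-30,300,-5,6,f=(z['im'][...,1]>z['im'][...,2]*1.4)))
    print('cup',rect(W,650,740,10,110,40,50)); print('burn',rect(W,430,500,280,335,18,32))
    print('key',rect(W,640,720,120,260,5,14));print('pads',rect(W,340,410,90,170,12,24));print('oil',rect(W,620,720,-400,-280,20,104));print('tin',rect(W,420,520,-440,-320,20,80))
# rails z fit
z=load('top0')
print([wz(z,315+u/4.5,165+v/4.5,h).round(0) for u,v,h in[(46,75,8),(46,255,8),(50,103,22),(50,217,22),(291,112,48),(292,205,48),(523,55,91),(735,60,91),(745,243,91),(525,243,91)]])
print([wz(z,100+u/4,150+v/4,h).round(0) for u,v,h in[(197,165,36),(257,172,36),(250,265,36),(188,257,36),(130,210,27),(190,212,27)]])
E
```

```text
top0 head (362, ((571.720703125, 302.92144775390625), (35.80299758911133, 55.828739166259766), 86.22115325927734), array([571.2, 302.3,  36.4]))
handle (79, ((573.2650146484375, 338.0591125488281), (23.76668357849121, 17.34368133544922), 89.8099594116211), array([573.5, 337.5,  27.1]))
shelf (6010, ((528.6032104492188, 446.6239318847656), (191.82174682617188, 228.86431884765625), 83.33492279052734), array([517.9, 418.3,  68.5]))
carr (694, ((590.7545776367188, -275.34686279296875), (108.97754669189453, 93.80297088623047), 89.14842987060547), array([ 584.7, -267.9,   48.3]))
hood (2036, ((610.9754028320312, -378.95709228515625), (136.5511932373047, 113.93025207519531), 0.4751043915748596), array([ 590.2, -379.4,   91.5]))
rails (699, ((591.5562133789062, -209.69638061523438), (220.3739471435547, 73.70138549804688), 89.9636459350586), array([ 564.6, -202.3,   22.2]))
mat (11076, ((569.7861328125, 132.2506866455078), (296.3774719238281, 245.825439453125), 4.01551628112793), array([553.7, 135.4,   2.4]))
cup (141, ((678.5357055664062, 61.34341812133789), (57.31212615966797, 56.7960205078
[... 2426 characters left out ...]
1665496826172, 92.91163635253906), 89.76354217529297), array([ 640.8, -347. ,   66.5]))
tin (310, ((490.0046691894531, -413.31939697265625), (49.742652893066406, 49.201942443847656), 26.393089294433594), array([ 495. , -411.6,   74.1]))
[array([ 641., -100.,    8.]), array([ 541., -100.,    8.]), array([ 622., -100.,   22.]), array([ 560., -100.,   22.]), array([ 614., -223.,   48.]), array([ 565., -222.,   48.]), array([ 637., -329.,   91.]), array([ 637., -437.,   91.]), array([ 544., -435.,   91.]), array([ 541., -325.,   91.])]
[array([598., 318.,  36.]), array([595., 283.,  36.]), array([540., 283.,  36.]), array([544., 319.,  36.]), array([572., 357.,  27.]), array([572., 323.,  27.])]
```

Mallet head is at about (572,302), top 36, with the handle at ~87° (two views agree to 2 mm). The shelf's +x runs at 83.3° and its front is at y≈344. The jig's +x is world −y, centred at x≈591 with its origin at y≈−270, and the carriage tail is at y≈−222. Moving to a closer look above the mallet.

Emit:
{"method": "jog_arm", "body": {
  "deltas": [33, 25, 0, 0, 0, 4.3, 88, 33, 25, 0, 0, 0, 4.3, 88, 33, 25, 0, 0, 0, 4.3, 88, 33, 25, 0, 0, 0, 4.3, 88, 33, 25, 0, 0, 0, 4.3, 88, 33, 25, 0, 0, 0, 4.3, 88, 33, 25, 0, 0, 0, 4.3, 88, 33, 25, 0, 0, 0, 4.3, 88]
}}

```text
time: 0.77
tool_pos: [454.4, -394.1, 238.5]
ee_rot: [0.898, 0.44, -0.0, -0.0]
contact_force: [1.5, -1.6, 0.9]
finger_gap: 0.998
gripper_force: 0.0
```

Emit:
{"method": "jog_arm", "body": {
  "deltas": [26, 32, 0, 0, 0, 4.3, 88, 26, 32, 0, 0, 0, 4.3, 88, 26, 32, 0, 0, 0, 4.3, 88, 20, 35, 0, 0, 0, 4.3, 88, 10, 39, 0, 0, 0, 4.3, 88, 5, 40, 0, 0, 0, 4.3, 88, 0, 40, 0, 0, 0, 4.3, 88, 0, 40, 0, 0, 0, 4.3, 88]
}}

```text
time: 1.43
tool_pos: [566.1, -103.6, 238.3]
ee_rot: [0.727, 0.686, -0.0, -0.0]
contact_force: [0.7, 1.2, 0.7]
finger_gap: 0.997
gripper_force: 0.0
```

Emit:
{"method": "jog_arm", "body": {
  "deltas": [0, 40, 0, 0, 0, 0, 88, 0, 40, 0, 0, 0, 0, 88, 0, 40, 0, 0, 0, 0, 88, 0, 40, 0, 0, 0, 0, 88, 0, 40, 0, 0, 0, 0, 88, 0, 40, 0, 0, 0, 0, 88, 0, 40, 0, 0, 0, 0, 88, 0, 40, 0, 0, 0, 0, 88]
}}

```text
time: 2.1
tool_pos: [565.8, 216.0, 238.4]
ee_rot: [0.729, 0.685, -0.0, 0.0]
contact_force: [1.1, -0.0, -0.5]
finger_gap: 0.999
gripper_force: 0.0
```

```bash
python3 - <<'E'
from h import *
snap('wrist','w1')
z=load('w1');W=cloud(z)
print(z['R'].round(2).tolist(),(-z['R'].T@z['t']).round(0))
print('head',rect(W,530,620,260,325,32,40))
print('handle',rect(W,540,620,326,350,22,31))
print('shelf',rect(W,350,700,320,600,64,71))
E
```

```text
[[1.0, -0.06, 0.0], [-0.06, -0.96, 0.27], [-0.02, -0.27, -0.96]] [570. 285. 384.]
head (2442, ((572.8958740234375, 302.18524169921875), (35.29160690307617, 56.155521392822266), 86.377685546875), array([572.9, 302.5,  36.1]))
handle (541, ((574.5364990234375, 337.64080810546875), (23.725234985351562, 17.695846557617188), 87.20319366455078), array([574.7, 338.2,  26.7]))
shelf (7457, ((519.345703125, 356.7568664550781), (24.00069808959961, 228.1553192138672), 85.73086547851562), array([537.6, 358. ,  68.1]))
```

View pics/w1.png

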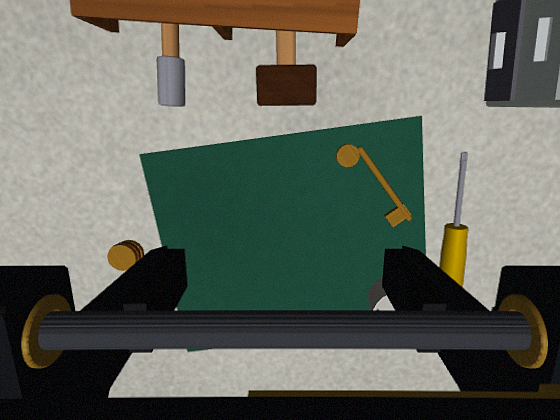

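The wrist view shows the mallet head at (286,84) px with its handle under the roof and clear room on either side. It measures (573,302), top 36, at 86.4°, which agrees with the top camera. Descending 5 mm ahead of the centre to clear the roof.

Emit:
{"method": "jog_arm", "body": {
  "deltas": [1.4, 16.2, -36, 0, 0, 0, 88, 1.4, 16.2, -36, 0, 0, 0, 88, 1.4, 16.2, -36, 0, 0, 0, 88, 1.4, 16.2, -36, 0, 0, 0, 88, 1.4, 16.2, -36, 0, 0, 0, 88, 0, 0, 0, 0, 0, 0, 88]
}}

```text
time: 2.65
tool_pos: [567.7, 296.8, 50.7]
ee_rot: [0.727, 0.687, -0.006, -0.003]
contact_force: [-0.9, 0.3, -0.7]
finger_gap: 0.999
gripper_force: 0.0
```

Emit:
{"method": "jog_arm", "body": {
  "deltas": [0, 0, -18, 0, 0, 0, 88, 0, 0, -17, 0, 0, 0, 88, 0, 0, -10, 0, 0, 0, 88, 0, 0, -6, 0, 0, 0, 88, 0, 0, 0, 0, 0, 0, 88]
}}

```text
time: 3.07
tool_pos: [573.3, 294.4, 7.6]
ee_rot: [0.729, 0.685, -0.001, 0.0]
contact_force: [-0.5, 0.2, -0.0]
finger_gap: 0.999
gripper_force: 0.0
```

Emit:
{"method": "jog_arm", "body": {
  "deltas": [0, 0, 0, 0, 0, 0, 50, 0, 0, 0, 0, 0, 0, 50, 0, 0, 0, 0, 0, 0, 50, 0, 0, 0, 0, 0, 0, 50, 0, 0, 0, 0, 0, 0, 50, 0, 0, 0, 0, 0, 0, 50],
  "grip_force": 30
}}

```text
time: 3.57
tool_pos: [573.5, 295.4, 8.3]
ee_rot: [0.729, 0.685, 0.0, 0.0]
contact_force: [-1.2, -0.1, 3.0]
finger_gap: 0.637
gripper_force: 29.9
```

Emit:
{"method": "jog_arm", "body": {
  "deltas": [0, 0, 4, 0, 0, 0, 50, 0, 0, 4, 0, 0, 0, 50, 0, 0, 2, 0, 0, 0, 50, 0, 0, 0, 0, 0, 0, 50]
}}

```text
time: 3.9
tool_pos: [573.7, 295.5, 18.3]
ee_rot: [0.729, 0.685, 0.0, 0.0]
contact_force: [0.5, 0.3, -1.4]
finger_gap: 0.631
gripper_force: 29.9
```

Emit:
{"method": "jog_arm", "body": {
  "deltas": [-2, -15, 0, 0, 0, 0, 50, -2.3, -20, 0, 0, 0, 0, 50, -2.3, -20, 0, 0, 0, 0, 50, -2.3, -20, 0, 0, 0, 0, 50, -2.3, -20, 0, 0, 0, 0, 50, -2.3, -20, 0, 0, 0, 0, 50, -2.3, -20, 0, 0, 0, 0, 50, -2.3, -20, 4, 0, 0, 0, 50]
}}

```text
time: 4.57
tool_pos: [554.7, 139.3, 21.2]
ee_rot: [0.729, 0.685, -0.0, -0.0]
contact_force: [-0.1, -0.6, -1.5]
finger_gap: 0.634
gripper_force: 29.9
```

Emit:
{"method": "jog_arm", "body": {
  "deltas": [-2.3, -20, 0, 0, 0, 0, 50, -2.3, -20, 0, 0, 0, 0, 50, -2.3, -20, 0, 0, 0, 0, 50, -1, -12, 0, 0, 0, 0, 50, 0, 0, 0, 0, 0, 0, 50, 0, 0, 0, 0, 0, 0, 50]
}}

```text
time: 5.07
tool_pos: [547.8, 68.6, 21.8]
ee_rot: [0.729, 0.684, 0.001, -0.0]
contact_force: [-0.0, 0.0, -1.7]
finger_gap: 0.629
gripper_force: 29.9
```

```bash
python3 - <<'E'
from h import *
snap('scene','s2'); snap('wrist','w2');snap('top','t2')
for f in('s2','t2','w2'):
    z=load(f);W=cloud(z);m=(z['im'].astype(int)[...,2]-z['im'][...,0]>35)
    print(f,'handle',rect(W,520,580,100,225,15,50,f=m)); print('knob',rect(W,520,580,222,260,15,60,f=m))
a=load('s2')['im'][100:280,220:460]; b=load('w2')['im']
cv2.imwrite('pics/c2.png',np.hstack([cv2.resize(a,(400,300)),cv2.resize(b,(400,300))]))
E
```

```text
s2 handle (234, ((554.77294921875, 179.88818359375), (89.60316467285156, 22.605934143066406), 86.49100494384766), array([559.3, 179.8,  38.7]))
knob (86, ((560.455322265625, 231.95663452148438), (19.684364318847656, 28.89455223083496), 89.030517578125), array([563.6, 231.7,  40.6]))
t2 handle (346, ((550.9083251953125, 172.404052734375), (105.42318725585938, 17.351110458374023), 87.54971313476562), array([550.4, 173.7,  40.4]))
knob (125, ((553.0911865234375, 234.19798278808594), (32.836151123046875, 23.941377639770508), 0.0940261259675026), array([551.4, 236.1,  44.3]))
w2 handle (10687, ((550.2449951171875, 136.05242919921875), (72.74202728271484, 17.751728057861328), 87.34722137451172), array([550.5, 140.1,  40.2]))
knob (0, None, array([nan, nan, nan]))
  return np.nanmean(a, axis, out=out, keepdims=keepdims)
```

View pics/c2.png

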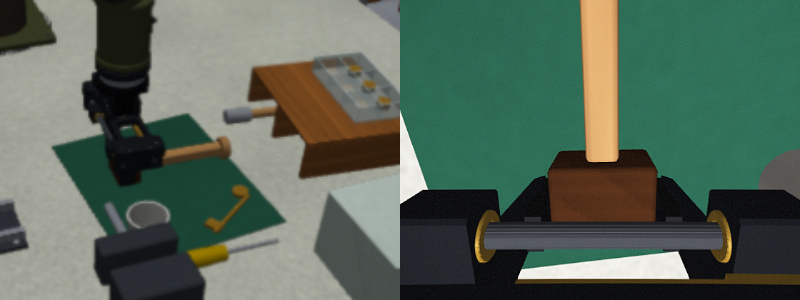

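The mallet is held level, 12 mm above the mat and clear of everything. Lowering and letting go.

Emit:
{"method": "jog_arm", "body": {
  "deltas": [0, 0, -5, 0, 0, 0, 50, 0, 0, -4, 0, 0, 0, 50, 0, 0, -2, 0, 0, 0, 50, 0, 0, -0.5, 0, 0, 0, 50, 0, 0, 0, 0, 0, 0, 50]
}}

```text
time: 5.63
tool_pos: [547.1, 69.2, 10.2]
ee_rot: [0.728, 0.685, 0.0, -0.0]
contact_force: [-1.4, 1.1, 2.2]
finger_gap: 0.636
gripper_force: 29.9
```

Emit:
{"method": "jog_arm", "body": {
  "deltas": [0, 0, 0, 0, 0, 0, 80, 0, 0, 0, 0, 0, 0, 80, 0, 0, 0, 0, 0, 0, 80, 0, 0, 0, 0, 0, 0, 80, 0, 0, 20, 0, 0, 0, 80, 0, 0, 30, 0, 0, 0, 80, 0, 0, 35, 0, 0, 0, 80, 0, 0, 35, 0, 0, 0, 80]
}}

```text
time: 6.3
tool_pos: [546.7, 68.1, 131.1]
ee_rot: [0.729, 0.685, -0.001, -0.0]
contact_force: [1.1, 0.1, -0.1]
finger_gap: 0.905
gripper_force: 0.0
```

```bash
python3 - <<'E'
from h import *
print(arm.observe()['tool_pos'],arm.observe()['contact_force'])
snap('top','t3'); snap('wrist','w3')
for f in('t3','w3'):
    z=load(f);W=cloud(z);m=(z['im'].astype(int)[...,2]-z['im'][...,0]>15)
    print(f,'head',rect(W,500,600,40,91,34,44,f=m));print(f,'handle',rect(W,520,580,95,225,15,50,f=m))
    print('knob',rect(W,520,580,222,260,15,60,f=m))
E
```

```text
[546.74185984  68.1448239  131.14155946] [ 1.14435695  0.05841839 -0.05616582]
t3 head (2, None, array([524.4,  79.1,  38.1]))
t3 handle (359, ((550.4663696289062, 169.16778564453125), (111.02484130859375, 18.408830642700195), 87.42996978759766), array([548.9, 173.3,  28.7]))
knob (129, ((553.1935424804688, 233.67420959472656), (33.370277404785156, 23.19725227355957), 1.585834264755249), array([551.3, 234.6,  31.8]))
w3 head (3337, ((546.9086303710938, 74.92768096923828), (33.781410217285156, 54.99046325683594), 87.81458282470703), array([547.7,  75.5,  38. ]))
w3 handle (4387, ((542.94482421875, 148.92803955078125), (110.12611389160156, 33.721710205078125), 86.43766784667969), array([550.5, 153.8,  28.8]))
knob (0, None, array([nan, nan, nan]))
  return np.nanmean(a, axis, out=out, keepdims=keepdims)
```

Laid at (547,75) on the mat, handle at 87°, top 28.8. Regrasping by the handle about 88 mm from the head, so the gripper's body will clear the hood.

Emit:
{"method": "jog_arm", "body": {
  "deltas": [1, 19, 0, 0, 0, 0, 80, 1, 19, 0, 0, 0, 0, 80, 1, 19, -15, 0, 0, 0, 80, 1, 19, -25, 0, 0, 0, 80, 0.8, 19, -30, 0, 0, 0, 80, 0, 0, -28, 0, 0, 0, 80, 0, 0, 0, 0, 0, 0, 80]
}}

```text
time: 6.98
tool_pos: [548.4, 163.6, 27.2]
ee_rot: [0.728, 0.686, -0.004, -0.002]
contact_force: [-0.5, -1.6, -0.6]
finger_gap: 0.907
gripper_force: 0.0
```

Emit:
{"method": "jog_arm", "body": {
  "deltas": [0, 0, -15, 0, 0, 0, 80, 0, 0, -9, 0, 0, 0, 80, 0, 0, -4, 0, 0, 0, 80, 0, 0, 0, 0, 0, 0, 80]
}}

```text
time: 7.32
tool_pos: [552.0, 162.4, 4.1]
ee_rot: [0.729, 0.684, -0.001, 0.0]
contact_force: [-1.8, -0.7, 0.4]
finger_gap: 0.907
gripper_force: 0.0
```

Emit:
{"method": "jog_arm", "body": {
  "deltas": [0, 0, 0.5, 0, 0, 0, 12, 0, 0, 0, 0, 0, 0, 12, 0, 0, 0, 0, 0, 0, 12, 0, 0, 0, 0, 0, 0, 12, 0, 0, 0, 0, 0, 0, 12, 0, 0, 0, 0, 0, 0, 12, 0, 0, 0, 0, 0, 0, 12, 0, 0, 0, 0, 0, 0, 12],
  "grip_force": 55
}}

```text
time: 7.98
tool_pos: [552.2, 163.4, 4.8]
ee_rot: [0.729, 0.685, 0.0, 0.0]
contact_force: [-0.4, -0.3, -0.4]
finger_gap: 0.327
gripper_force: 0.0
```

Emit:
{"method": "jog_arm", "body": {
  "deltas": [0, 0, 5, 0, 0, 0, 12, 0, 0, 15, 0, 0, 0, 12, 0, 0, 30, 0, 0, 0, 12, 0, 0, 35, 0, 0, 0, 12, 0, 0, 25, 0, 0, 0, 12, 0, 0, 10, 0, 0, 0, 12, 0, 0, 0, 0, 0, 0, 12]
}}

```text
time: 8.57
tool_pos: [553.6, 163.9, 127.0]
ee_rot: [0.729, 0.685, 0.002, 0.001]
contact_force: [0.6, -0.5, -1.9]
finger_gap: 0.199
gripper_force: 54.9
```

The fingers were still closing when the lift began, so I'm checking how the mallet sits in the hand.

```bash
python3 - <<'E'
from h import *
print(arm.observe()['tool_pos'])
snap('scene','s4'); snap('top','t4')
for f in('s4','t4'):
    z=load(f);W=cloud(z);m=(z['im'].astype(int)[...,2]-z['im'][...,0]>12)
    for n,a in dict(head=(480,620,30,104,90,180),h1=(500,600,105,150,90,180),h2=(500,600,180,224,90,180),knob=(500,600,228,265,90,180)).items(): print(f,n,rect(W,*a,f=m))
a=load('s4')['im'][80:260,220:460]; b=load('t4')['im'][100:280,140:380]
cv2.imwrite('pics/c4.png',np.hstack([cv2.resize(a,(400,300)),cv2.resize(b,(400,300))]))
E
```

```text
[553.5735769  163.91102431 127.02349675]
s4 head (407, ((552.1331176757812, 82.11080169677734), (45.47120666503906, 57.89517593383789), 85.53289794921875), array([564.8,  74. , 145.1]))
s4 h1 (162, ((554.063720703125, 127.5698013305664), (44.66621398925781, 19.78215217590332), 89.81417083740234), array([559. , 127.8, 136.5]))
s4 h2 (79, ((564.2438354492188, 202.7897186279297), (42.353389739990234, 8.54249095916748), 85.42237091064453), array([564.4, 202.7, 131.5]))
s4 knob (61, ((568.01513671875, 236.02536010742188), (17.153854370117188, 16.639867782592773), 63.34917068481445), array([570.5, 235.5, 134.5]))
t4 head (0, None, array([nan, nan, nan]))
t4 h1 (0, None, array([nan, nan, nan]))
t4 h2 (0, None, array([nan, nan, nan]))
t4 knob (5, ((540.9418334960938, 244.80117797851562), (5.970623970031738, 2.5195326805114746), 22.010940551757812), array([540.1, 243.9, 137.7]))
  return np.nanmean(a, axis, out=out, keepdims=keepdims)
```

View pics/c4.png

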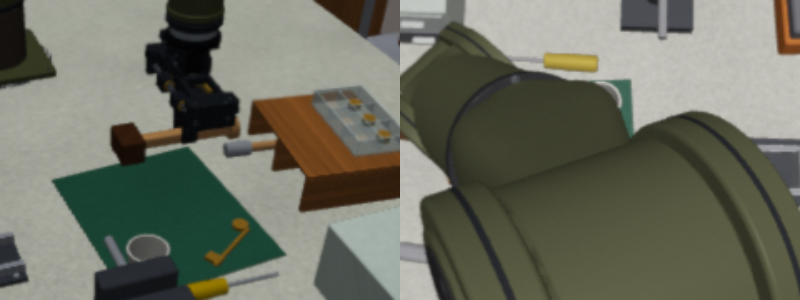

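```bash
python3 - <<'E'
from h import *
z=load('s4');W=cloud(z);m=(z['im'].astype(int)[...,2]-z['im'][...,0]>12)
for a,b in((40,60),(60,75),(75,92),(105,115),(115,125),(125,135),(180,190),(190,200),(200,210),(210,220),(228,245)):
    k=m&(W[...,0]>480)&(W[...,0]<620)&(W[...,1]>a)&(W[...,1]<b)&(W[...,2]>90)&(W[...,2]<180); p=W[k]
    print(a,b,len(p),np.percentile(p,[1,50,97],axis=0).round(1).tolist() if len(p)>3 else '')
E
```

```text
40 60 37 [[547.7, 58.4, 121.3], [569.2, 59.5, 135.6], [577.2, 60.0, 147.2]]
60 75 175 [[525.7, 60.1, 117.4], [561.0, 66.3, 144.9], [578.9, 74.0, 149.3]]
75 92 159 [[523.9, 75.2, 117.5], [573.6, 83.3, 146.6], [579.6, 90.8, 149.7]]
105 115 33 [[547.6, 105.4, 122.6], [558.0, 109.9, 135.1], [561.9, 113.9, 142.2]]
115 125 37 [[544.5, 115.0, 123.7], [558.8, 119.4, 136.7], [561.4, 124.4, 141.9]]
125 135 38 [[545.2, 125.3, 122.1], [558.8, 130.6, 136.0], [561.8, 134.6, 140.4]]
180 190 16 [[558.9, 181.6, 124.4], [562.8, 184.9, 130.6], [565.7, 189.3, 136.4]]
190 200 19 [[561.3, 190.3, 124.2], [564.1, 194.9, 132.5], [567.6, 199.4, 138.7]]
200 210 18 [[561.7, 200.2, 123.8], [564.7, 204.6, 131.6], [566.3, 209.6, 136.6]]
210 220 18 [[562.9, 210.1, 123.6], [565.5, 215.4, 131.3], [566.9, 219.0, 137.9]]
228 245 61 [[559.0, 228.9, 116.5], [570.5, 235.5, 134.5], [575.5, 243.3, 147.3]]
```

The handle ended up ~10 mm low in the fingers (axis ~5 mm above the TCP). I'll set it back down on the mat and retake it properly, waiting for the fingers to close.

Emit:
{"method": "jog_arm", "body": {
  "deltas": [0, 0, -35, 0, 0, 0, 12, 0, 0, -30, 0, 0, 0, 12, 0, 0, -25, 0, 0, 0, 12, 0, 0, -12, 0, 0, 0, 12, 0, 0, -5, 0, 0, 0, 12, 0, 0, -2, 0, 0, 0, 12, 0, 0, 0, 0, 0, 0, 12]
}}

```text
time: 9.25
tool_pos: [548.9, 162.1, 16.4]
ee_rot: [0.728, 0.685, -0.003, -0.0]
contact_force: [-8.1, -2.2, 17.4]
finger_gap: 0.198
gripper_force: 54.9
```

Emit:
{"method": "jog_arm", "body": {
  "deltas": [0, 0, -1, 0, 0, 0, 12, 0, 0, -1, 0, 0, 0, 12, 0, 0, 0, 0, 0, 0, 12]
}}

```text
time: 9.5
tool_pos: [548.9, 162.1, 16.2]
ee_rot: [0.728, 0.685, -0.003, 0.0]
contact_force: [-11.3, -3.0, 33.1]
finger_gap: 0.199
gripper_force: 55.0
```

Emit:
{"method": "jog_arm", "body": {
  "deltas": [2, 0.5, 3, 0, 0, 0, 12, 0, 0, 0, 0, 0, 0, 36, 0, 0, 0, 0, 0, 0, 36, 0, 0, 0, 0, 0, 0, 36, 0, 0, -3, 0, 0, 0, 36, 0, 0, -3, 0, 0, 0, 36, 0, 0, 0, 0, 0, 0, 36]
}}

```text
time: 10.08
tool_pos: [553.7, 163.7, 9.7]
ee_rot: [0.729, 0.685, -0.001, -0.0]
contact_force: [-0.8, -0.3, -0.1]
finger_gap: 0.415
gripper_force: 0.0
```

```bash
python3 - <<'E'
from h import *
o=arm.observe();print(o['tool_pos'],o['contact_force'],o['finger_gap'])
snap('wrist','w5')
z=load('w5');W=cloud(z);m=(z['im'].astype(int)[...,2]-z['im'][...,0]>20)
print(rect(W,510,600,100,165,10,60,f=m)); print(rect(W,510,600,185,225,10,60,f=m)); print(rect(W,510,600,40,100,25,60,f=m))
snap('scene','s5');z=load('s5');W=cloud(z);m=(z['im'].astype(int)[...,2]-z['im'][...,0]>12)
for a,b in((50,75),(75,92),(105,125),(125,140),(190,220),(228,248)):
    k=m&(W[...,0]>480)&(W[...,0]<620)&(W[...,1]>a)&(W[...,1]<b)&(W[...,2]>12)&(W[...,2]<60); p=W[k]
    print(a,b,len(p),np.percentile(p,[1,50,97],axis=0).round(1).tolist() if len(p)>3 else '')
E
```

```text
[553.68321933 163.68062673   9.7209411 ] [-0.79450909 -0.30680253 -0.07426622] 0.41454220122900304
(2844, ((552.1536865234375, 138.37948608398438), (53.82957077026367, 17.725521087646484), 87.29779815673828), array([552.4, 132.2,  28.7]))
(5103, ((555.3180541992188, 205.03102111816406), (40.66413879394531, 17.711904525756836), 87.28931427001953), array([555.5, 206.2,  28.7]))
(0, None, array([nan, nan, nan]))
50 75 183 [[525.6, 58.4, 12.7], [563.4, 64.9, 35.0], [578.8, 74.4, 39.6]]
75 92 133 [[524.4, 75.4, 13.1], [567.4, 83.3, 37.4], [580.0, 91.0, 40.4]]
105 125 65 [[545.5, 105.1, 15.1], [558.6, 114.5, 26.4], [562.9, 123.9, 30.6]]
125 140 44 [[547.8, 125.6, 13.7], [558.6, 132.3, 26.9], [563.0, 139.4, 30.7]]
190 220 0 
228 248 25 [[568.1, 232.3, 13.8], [574.4, 239.0, 25.2], [577.9, 244.6, 34.6]]
  return np.nanmean(a, axis, out=out, keepdims=keepdims)
```

Mallet flat again (handle top 28.7 throughout). Closing, with time to seat.

Emit:
{"method": "jog_arm", "body": {
  "deltas": [0, 0, 0, 0, 0, 0, 12, 0, 0, 0, 0, 0, 0, 12, 0, 0, 0, 0, 0, 0, 12, 0, 0, 0, 0, 0, 0, 12, 0, 0, 0, 0, 0, 0, 12, 0, 0, 0, 0, 0, 0, 12, 0, 0, 0, 0, 0, 0, 12, 0, 0, 0, 0, 0, 0, 12],
  "grip_force": 60
}}

```text
time: 10.85
tool_pos: [554.2, 163.9, 10.8]
ee_rot: [0.729, 0.685, 0.0, 0.0]
contact_force: [0.4, -0.1, -0.5]
finger_gap: 0.198
gripper_force: 60.0
```

Emit:
{"method": "jog_arm", "body": {
  "deltas": [0, 0, 5, 0, 0, 0, 12, 0, 0, 15, 0, 0, 0, 12, 0, 0, 25, 0, 0, 0, 12, 0, 0, 30, 0, 0, 0, 12, 0, 0, 30, 0, 0, 0, 12, 0, 0, 15, 0, 0, 0, 12, 0, 0, 0, 0, 0, 0, 12]
}}

```text
time: 11.43
tool_pos: [556.2, 164.8, 134.4]
ee_rot: [0.729, 0.685, 0.003, 0.001]
contact_force: [0.4, 0.3, -2.2]
finger_gap: 0.196
gripper_force: 60.0
```

Emit:
{"method": "jog_arm", "body": {
  "deltas": [-3.3, -20, 0, 0, 0, 5.8, 12, -3.3, -20, 0, 0, 0, 5.8, 12, -3.3, -20, 0, 0, 0, 5.8, 12, -3.3, -20, 0, 0, 0, 5.8, 12, -3.3, -20, 0, 0, 0, 5.8, 12, -3.3, -20, 0, 0, 0, 5.8, 12, -3.3, -20, 0, 0, 0, 5.8, 12, -3.3, -20, 0, 0, 0, 5.8, 12]
}}

```text
time: 12.1
tool_pos: [526.6, 2.6, 129.5]
ee_rot: [0.398, 0.918, -0.001, -0.001]
contact_force: [0.1, -0.8, -2.5]
finger_gap: 0.197
gripper_force: 60.0
```

Emit:
{"method": "jog_arm", "body": {
  "deltas": [-3.3, -20, 0, 0, 0, 5.8, 12, -3.3, -20, 0, 0, 0, 5.8, 12, -3.3, -20, 0, 0, 0, 5.8, 12, -3.3, -20, 0, 0, 0, 5.8, 12, -3.3, -20, 0, 0, 0, 5.8, 12, -3.3, -20, 0, 0, 0, 5.8, 12, -3.3, -20, 0, 0, 0, 5.8, 12, -3.3, -20, 0, 0, 0, 5.8, 12]
}}

```text
time: 12.77
tool_pos: [500.1, -157.2, 129.4]
ee_rot: [0.004, 1.0, 0.0, -0.001]
contact_force: [1.0, -0.1, -1.3]
finger_gap: 0.198
gripper_force: 60.0
```

```bash
python3 - <<'E'
from h import *
o=arm.observe();print(o['tool_pos'],o['ee_rot'].round(3),o['qpos'].round(2),o['contact_force'],o['finger_gap'])
snap('wrist','w6');snap('top','t6');snap('scene','s6')
for f in('w6','t6','s6'):
    z=load(f);W=cloud(z);m=(z['im'].astype(int)[...,2]-z['im'][...,0]>12)
    print(f)
    for n,a in dict(head=(565,630,-210,-110,100,175),h1=(520,560,-180,-130,100,175),knob=(410,445,-190,-130,100,175)).items(): print(n,rect(W,*a,f=m))
    k=m&(W[...,0]>565)&(W[...,0]<620)&(W[...,1]<-110)&(W[...,1]>-210)&(W[...,2]>100); p=W[k]
    print(np.percentile(p,[2,50,98],axis=0).round(1).tolist() if len(p)>3 else '')
E
```

```text
[ 500.06653702 -157.18221857  129.41477734] [ 0.004  1.     0.    -0.001] [ 0.71  0.86 -0.85  1.94  0.93  0.79  0.87] [ 1.01661745 -0.1352137  -1.29465254] 0.1976776620123228
w6
head (134, ((568.7103881835938, -158.32557678222656), (3.2522404193878174, 55.10472869873047), 0.049500372260808945), array([ 568.3, -169.5,  124.9]))
h1 (1707, ((539.6114501953125, -158.01707458496094), (25.071483612060547, 17.960111618041992), 0.309730589389801), array([ 538.6, -157.9,  147.3]))
knob (5981, ((431.72393798828125, -157.48716735839844), (26.56662368774414, 35.33201217651367), 0.15240974724292755), array([ 428.3, -157.5,  152. ]))
[[567.5, -183.7, 123.0], [568.3, -169.5, 124.9], [569.4, -132.8, 126.8]]
t6
head (508, ((583.4588012695312, -161.13467407226562), (55.21931838989258, 36.690284729003906), 89.41132354736328), array([ 581.7, -158.8,  155. ]))
h1 (69, ((552.1043090820312, -160.84571838378906), (17.74273681640625, 15.878171920776367), 81.44156646728516), array([ 551.9, -158.9,  146.1]))
knob (195, ((430.53717041015625, -160.60528564453125), (34.65446853637695, 27.711355209350586), 87.93653869628906), array([ 427.5, -158.2,  148.6]))
[[565.9, -187.6, 133.2], [581.7, -158.8, 155.0], [600.8, -134.0, 157.8]]
s6
head (540, ((587.6168212890625, -162.10476684570312), (56.60038375854492, 38.978981018066406), 89.98970794677734), array([ 601.3, -163. ,  152.3]))
h1 (77, ((538.2116088867188, -161.7207489013672), (18.349035263061523, 35.49560546875), 87.5135498046875), array([ 538.2, -162.3,  146.5]))
knob (50, ((432.9266662597656, -157.23109436035156), (20.400997161865234, 26.53097152709961), 63.337745666503906), array([ 431.5, -155.8,  146.9]))
[[570.7, -188.9, 125.4], [601.3, -163.0, 152.3], [605.6, -136.4, 157.1]]
```

Mallet level, handle towards −x, head at (587,−159), no slip. Lowering to tapping height, 35 mm behind the tail.

Emit:
{"method": "jog_arm", "body": {
  "deltas": [1, 0, -25, 0, 0, 0, 12, 1, 0, -30, 0, 0, 0, 12, 0.5, 0, -25, 0, 0, 0, 12, 0, 0, -14, 0, 0, 0, 12, 0, 0, -8, 0, 0, 0, 12, 0, 0, 0, 0, 0, 0, 12]
}}

```text
time: 13.42
tool_pos: [502.9, -154.7, 27.0]
ee_rot: [0.006, 1.0, 0.001, -0.002]
contact_force: [0.5, 0.5, -1.5]
finger_gap: 0.195
gripper_force: 60.0
```

```bash
python3 - <<'E'
from h import *
o=arm.observe();print(o['tool_pos'],o['contact_force'])
snap('top','t7');snap('scene','s7')
for f in('t7','s7'):
    z=load(f);W=cloud(z);m=(z['im'].astype(int)[...,2]-z['im'][...,0]>12)
    print(f,rect(W,565,630,-210,-110,45,65,f=m)); print('carr',rect(W,565,618,-330,-200,45,50.5,f=~m))
a=load('s7')['im'][170:290,60:260]; b=load('t7')['im'][150:270,300:500]
cv2.imwrite('pics/c7.png',np.hstack([cv2.resize(a,(400,240)),cv2.resize(b,(400,240))]))
E
```

```text
[ 502.87112414 -154.68724367   27.03573849] [ 0.48312389  0.49368377 -1.47290783]
t7 (370, ((586.3118896484375, -152.59925842285156), (54.27177429199219, 39.16783905029297), 88.32561492919922), array([ 586.8, -151.3,   54. ]))
carr (1, None, array([ 614.1, -221.5,   48. ]))
s7 (319, ((591.962158203125, -155.86671447753906), (55.27708053588867, 38.94584274291992), 89.13812255859375), array([ 597.1, -156.6,   54.6]))
carr (460, ((592.195556640625, -276.01641845703125), (51.520877838134766, 107.81688690185547), 0.11682099103927612), array([ 602.6, -267. ,   47.6]))
```

View pics/c7.png

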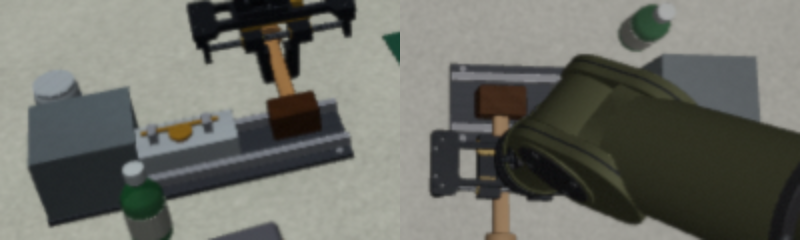

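The scene view shows the head lined up between the rails behind the tail (both x≈592), with a ~38 mm gap. Approaching, then light taps.

Emit:
{"method": "jog_arm", "body": {
  "deltas": [0, -8, 0, 0, 0, 0, 12, 0, -10, 0, 0, 0, 0, 12, 0, -7, 0, 0, 0, 0, 12, 0, -4, 0, 0, 0, 0, 12, 0, 0, 0, 0, 0, 0, 12]
}}

```text
time: 13.93
tool_pos: [503.9, -187.1, 29.2]
ee_rot: [0.008, 1.0, -0.001, 0.0]
contact_force: [-0.0, 0.3, -1.3]
finger_gap: 0.201
gripper_force: 60.0
```

Emit:
{"method": "jog_arm", "body": {
  "deltas": [0, -4, 0, 0, 0, 0, 12, 0, -4, 0, 0, 0, 0, 12, 0, -4, 0, 0, 0, 0, 12, 0, -4, 0, 0, 0, 0, 12, 0, -3, 0, 0, 0, 0, 12]
}}

```text
time: 14.35
tool_pos: [504.2, -202.8, 28.9]
ee_rot: [0.006, 1.0, 0.001, 0.0]
contact_force: [-0.3, 3.9, -1.1]
finger_gap: 0.2
gripper_force: 60.1
```

Emit:
{"method": "jog_arm", "body": {
  "deltas": [0, 5, 0, 0, 0, 0, 12, 0, 1, 0, 0, 0, 0, 12, 0, -4, 0, 0, 0, 0, 12, 0, -4, 0, 0, 0, 0, 12, 0, -4, 0, 0, 0, 0, 12, 0, -4, 0, 0, 0, 0, 12, 0, 0, 0, 0, 0, 0, 12]
}}

```text
time: 14.93
tool_pos: [503.9, -215.0, 28.7]
ee_rot: [0.007, 1.0, -0.0, 0.0]
contact_force: [0.6, 2.8, -1.3]
finger_gap: 0.198
gripper_force: 60.0
```

Emit:
{"method": "jog_arm", "body": {
  "deltas": [0, 5, 0, 0, 0, 0, 12, 0, 1, 0, 0, 0, 0, 12, 0, -4, 0, 0, 0, 0, 12, 0, -4, 0, 0, 0, 0, 12, 0, -4, 0, 0, 0, 0, 12, 0, -3, 0, 0, 0, 0, 12, 0, 0, 0, 0, 0, 0, 12]
}}

```text
time: 15.52
tool_pos: [503.9, -223.6, 28.7]
ee_rot: [0.007, 1.0, 0.0, 0.0]
contact_force: [0.9, 2.4, -1.2]
finger_gap: 0.197
gripper_force: 60.0
```

```bash
python3 - <<'E'
from h import *
o=arm.observe();print(o['tool_pos'],o['contact_force'],o['torque'])
snap('scene','s8');z=load('s8');W=cloud(z);m=(z['im'].astype(int)[...,2]-z['im'][...,0]>12)
print(rect(W,565,630,-250,-160,45,65,f=m)); print('carr',rect(W,565,618,-330,-200,45,50.5,f=~m))
E
```

```text
[ 503.90876411 -223.61581274   28.67665812] [ 0.91195256  2.43511097 -1.21537159] [ 0.60274202 -0.13418662  0.24287731]
(326, ((592.8121337890625, -223.1329345703125), (53.30642318725586, 38.773746490478516), 89.3965835571289), array([ 597.3, -223.4,   54.9]))
carr (349, ((592.5686645507812, -289.68865966796875), (80.20529174804688, 50.74900436401367), 89.95874786376953), array([ 602.8, -281.3,   47.7]))
```

Carriage tail is now at −250 after moving 27 mm straight, with friction about 3 N. More taps.

Emit:
{"method": "jog_arm", "body": {
  "deltas": [0, 5, 0, 0, 0, 0, 12, 0, 1, 0, 0, 0, 0, 12, 0, -4, 0, 0, 0, 0, 12, 0, -4, 0, 0, 0, 0, 12, 0, -4, 0, 0, 0, 0, 12, 0, -4, 0, 0, 0, 0, 12, 0, 0, 0, 0, 0, 0, 12]
}}

```text
time: 16.15
tool_pos: [503.9, -234.0, 28.7]
ee_rot: [0.007, 1.0, -0.0, 0.0]
contact_force: [0.7, 2.8, -0.8]
finger_gap: 0.198
gripper_force: 60.0
```

Emit:
{"method": "jog_arm", "body": {
  "deltas": [0, 5, 0, 0, 0, 0, 12, 0, 1, 0, 0, 0, 0, 12, 0, -4, 0, 0, 0, 0, 12, 0, -4, 0, 0, 0, 0, 12, 0, -3, 0, 0, 0, 0, 12, 0, -2, 0, 0, 0, 0, 12, 0, 0, 0, 0, 0, 0, 12]
}}

```text
time: 16.73
tool_pos: [504.0, -240.1, 28.7]
ee_rot: [0.007, 1.0, 0.0, 0.0]
contact_force: [0.2, 3.7, -1.4]
finger_gap: 0.201
gripper_force: 60.0
```

Emit:
{"method": "jog_arm", "body": {
  "deltas": [0, 5, 0, 0, 0, 0, 12, -1, 1, 2, 0, 0, 0, 12, -2, 0, 2, 0, 0, 0, 12, 0, -4, 0, 0, 0, 0, 12, 0, -4, 0, 0, 0, 0, 12, 0, -3, 0, 0, 0, 0, 12, 0, -1, 0, 0, 0, 0, 12, 0, 0, 0, 0, 0, 0, 12]
}}

```text
time: 17.4
tool_pos: [500.8, -245.1, 32.8]
ee_rot: [0.006, 1.0, 0.001, 0.0]
contact_force: [-1.6, 4.6, -0.2]
finger_gap: 0.2
gripper_force: 60.0
```

Emit:
{"method": "jog_arm", "body": {
  "deltas": [0, 5, 0, 0, 0, 0, 12, 0, 1, 0, 0, 0, 0, 12, 0, -4, 0, 0, 0, 0, 12, 0, -3, 0, 0, 0, 0, 12, 0, -3, 0, 0, 0, 0, 12, 0, -2, 0, 0, 0, 0, 12, 0, 0, 0, 0, 0, 0, 12]
}}

```text
time: 17.98
tool_pos: [500.8, -252.1, 32.7]
ee_rot: [0.007, 1.0, 0.0, 0.0]
contact_force: [-0.8, 3.5, -0.9]
finger_gap: 0.198
gripper_force: 60.0
```

Emit:
{"method": "jog_arm", "body": {
  "deltas": [0, 5, 0, 0, 0, 0, 12, 0, 1, 0, 0, 0, 0, 12, 0, -4, 0, 0, 0, 0, 12, 0, -3, 0, 0, 0, 0, 12, 0, -3, 0, 0, 0, 0, 12, 0, -1, 0, 0, 0, 0, 12, 0, 0, 0, 0, 0, 0, 12]
}}

```text
time: 18.57
tool_pos: [500.8, -256.8, 32.7]
ee_rot: [0.006, 1.0, 0.0, 0.0]
contact_force: [-0.8, 4.3, -0.3]
finger_gap: 0.195
gripper_force: 60.0
```

Emit:
{"method": "jog_arm", "body": {
  "deltas": [0, 5, 0, 0, 0, 0, 12, 0, 1, 0, 0, 0, 0, 12, 0, -4, 0, 0, 0, 0, 12, 0, -3, 0, 0, 0, 0, 12, 0, -3, 0, 0, 0, 0, 12, 0, -1, 0, 0, 0, 0, 12, 0, 0, 0, 0, 0, 0, 12]
}}

```text
time: 19.15
tool_pos: [500.8, -261.9, 32.7]
ee_rot: [0.007, 1.0, 0.0, 0.0]
contact_force: [-0.2, 3.5, -0.7]
finger_gap: 0.201
gripper_force: 60.0
```

Emit:
{"method": "jog_arm", "body": {
  "deltas": [0, 5, 0, 0, 0, 0, 12, 0, 1, 0, 0, 0, 0, 12, 0, -4, 0, 0, 0, 0, 12, 0, -3, 0, 0, 0, 0, 12, 0, -2, 0, 0, 0, 0, 12, 0, -1, 0, 0, 0, 0, 12, 0, 0, 0, 0, 0, 0, 12]
}}

```text
time: 19.73
tool_pos: [500.8, -265.6, 32.7]
ee_rot: [0.006, 1.0, 0.001, 0.0]
contact_force: [-0.5, 4.3, -0.6]
finger_gap: 0.199
gripper_force: 60.1
```

```bash
python3 - <<'E'
from h import *
o=arm.observe();print(o['tool_pos'],o['contact_force'],o['torque'])
snap('scene','s9');z=load('s9');W=cloud(z);m=(z['im'].astype(int)[...,2]-z['im'][...,0]>12)
print(rect(W,560,630,-295,-200,45,65,f=m)); print('carr',rect(W,565,618,-330,-280,45,50.5,f=~m))
E
```

```text
[ 500.84319202 -265.63791964   32.72576237] [-0.45643986  4.34286475 -0.59366015] [0.88261728 0.03140552 0.26475483]
(366, ((585.2171020507812, -264.9384765625), (55.703033447265625, 48.712669372558594), 89.1547622680664), array([ 596.5, -264.6,   58.8]))
carr (174, ((593.914306640625, -310.4743347167969), (48.061954498291016, 38.91322326660156), 0.37367498874664307), array([ 601.5, -307.3,   47.7]))
```

Tail at −291 (nose at ~131 along the jig) and the force is still only friction, ~4 N, so the stop must be within ~8 mm. Smaller taps.

Emit:
{"method": "jog_arm", "body": {
  "deltas": [0, 4, 0, 0, 0, 0, 12, 0, 0, 0, 0, 0, 0, 12, 0, -4, 0, 0, 0, 0, 12, 0, -1.5, 0, 0, 0, 0, 12, 0, -1.5, 0, 0, 0, 0, 12, 0, 0, 0, 0, 0, 0, 12]
}}

```text
time: 20.28
tool_pos: [500.9, -268.3, 32.7]
ee_rot: [0.006, 1.0, 0.001, 0.0]
contact_force: [-0.6, 4.5, 0.0]
finger_gap: 0.2
gripper_force: 60.0
```

Emit:
{"method": "jog_arm", "body": {
  "deltas": [0, 4, 0, 0, 0, 0, 12, 0, 0, 0, 0, 0, 0, 12, 0, -4, 0, 0, 0, 0, 12, 0, -1.5, 0, 0, 0, 0, 12, 0, -1.5, 0, 0, 0, 0, 12, 0, 0, 0, 0, 0, 0, 12]
}}

```text
time: 20.78
tool_pos: [500.7, -269.8, 32.7]
ee_rot: [0.005, 1.0, 0.002, -0.0]
contact_force: [-1.3, 8.2, -0.7]
finger_gap: 0.201
gripper_force: 60.1
```

The force rises to 8 N, so the stop has been met. One more light tap to confirm the slope.

Emit:
{"method": "jog_arm", "body": {
  "deltas": [0, 4, 0, 0, 0, 0, 12, 0, 0, 0, 0, 0, 0, 12, 0, -4, 0, 0, 0, 0, 12, 0, -1.5, 0, 0, 0, 0, 12, 0, 0, 0, 0, 0, 0, 12]
}}

```text
time: 21.2
tool_pos: [500.7, -270.7, 32.7]
ee_rot: [0.005, 1.0, 0.002, -0.0]
contact_force: [-1.6, 7.8, -0.4]
finger_gap: 0.201
gripper_force: 60.2
```

Emit:
{"method": "jog_arm", "body": {
  "deltas": [0, 4, 0, 0, 0, 0, 12, 0, 0, 0, 0, 0, 0, 12, 0, -4, 0, 0, 0, 0, 12, 0, -2, 0, 0, 0, 0, 12, 0, 0, 0, 0, 0, 0, 12, 0, 0, 0, 0, 0, 0, 12]
}}

```text
time: 21.7
tool_pos: [500.6, -272.0, 32.7]
ee_rot: [0.005, 1.0, 0.003, -0.0]
contact_force: [-1.4, 10.6, 0.0]
finger_gap: 0.2
gripper_force: 60.3
```

```bash
python3 - <<'E'
from h import *
o=arm.observe();print(o['tool_pos'],o['contact_force'],o['torque'])
snap('scene','sa');z=load('sa');W=cloud(z);m=(z['im'].astype(int)[...,2]-z['im'][...,0]>12)
print('carr',rect(W,565,618,-330,-280,45,50.5,f=~m))
E
```

```text
[ 500.55321892 -272.01442925   32.71069959] [-1.36370162 10.56726491  0.01625642] [2.08439672 0.20181704 0.65815147]
carr (163, ((593.9454956054688, -312.84869384765625), (47.92455291748047, 34.161869049072266), 1.0045666694641113), array([ 599.4, -312.4,   48.1]))
```

10.6 N, about 2.6 mm into the pad at the spring's slope: the carriage is seated on the stop. Backing off, lifting clear and heading for the mat.

Emit:
{"method": "jog_arm", "body": {
  "deltas": [0, 3, 0, 0, 0, 0, 12, 0, 8, 0, 0, 0, 0, 12, 0, 12, 0, 0, 0, 0, 12, 0, 15, 5, 0, 0, 0, 12, 0, 15, 15, 0, 0, 0, 12, 0, 15, 25, 0, 0, 0, 12, 0, 10, 30, 0, 0, 0, 12, 0, 10, 25, 0, 0, 0, 12]
}}

```text
time: 22.42
tool_pos: [501.0, -188.4, 134.1]
ee_rot: [0.008, 1.0, -0.001, -0.0]
contact_force: [0.8, -0.4, -1.2]
finger_gap: 0.201
gripper_force: 60.0
```

Emit:
{"method": "jog_arm", "body": {
  "deltas": [1, 25, 0, 0, 0, 0, 12, 2, 35, 0, 0, 0, 0, 12, 2, 35, 0, 0, 0, 0, 12, 2, 35, 0, 0, 0, 0, 12, 2, 35, 0, 0, 0, 0, 12, 2, 35, 0, 0, 0, 0, 12, 2, 35, 0, 0, 0, 0, 12, 2, 30, 0, 0, 0, 0, 12]
}}

```text
time: 23.08
tool_pos: [516.8, 78.5, 133.0]
ee_rot: [0.007, 1.0, -0.001, 0.001]
contact_force: [0.7, -0.4, -0.9]
finger_gap: 0.198
gripper_force: 60.0
```

```bash
python3 - <<'E'
from h import *
o=arm.observe();print(o['tool_pos'],o['ee_rot'].round(3),o['contact_force'])
snap('scene','sb');z=load('sb');W=cloud(z);m=(z['im'].astype(int)[...,2]-z['im'][...,0]>12)
print('carr',rect(W,565,618,-330,-280,45,50.5,f=~m))
snap('top','tb');z=load('tb');W=cloud(z);print('carr',rect(W,565,618,-330,-280,45,50.5))
cv2.imwrite('pics/cb.png',cv2.resize(load('sb')['im'],(800,600)))
E
```

```text
[516.78843582  78.5142844  133.04170924] [ 0.007  1.    -0.001  0.001] [ 0.67991951 -0.4083213  -0.89931082]
carr (172, ((593.5592041015625, -313.4162902832031), (48.467960357666016, 32.981101989746094), 0.3734603226184845), array([ 600.4, -309.8,   47.9]))
carr (0, None, array([nan, nan, nan]))
  return np.nanmean(a, axis, out=out, keepdims=keepdims)
```

View pics/cb.png

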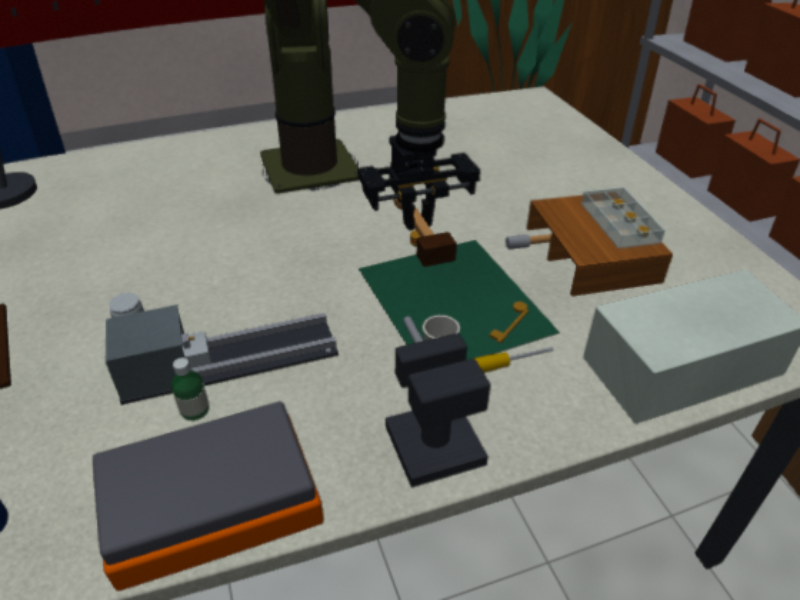

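The mallet is over the mat and the carriage has stayed seated in the hood (tail −297). Lowering onto the mat.

Emit:
{"method": "jog_arm", "body": {
  "deltas": [0, 15, -20, 0, 0, 0, 12, 0, 15, -30, 0, 0, 0, 12, 0, 8, -30, 0, 0, 0, 12, 0, 0, -20, 0, 0, 0, 12, 0, 0, -9, 0, 0, 0, 12, 0, 0, -4, 0, 0, 0, 12, 0, 0, 0, 0, 0, 0, 12]
}}

```text
time: 23.77
tool_pos: [516.3, 113.9, 19.5]
ee_rot: [0.008, 1.0, -0.001, 0.0]
contact_force: [0.6, 0.1, -0.4]
finger_gap: 0.199
gripper_force: 60.0
```

```bash
python3 - <<'E'
from h import *
o=arm.observe();print(o['tool_pos'],o['ee_rot'].round(3),o['contact_force'])
snap('scene','sc');z=load('sc');W=cloud(z);m=(z['im'].astype(int)[...,2]-z['im'][...,0]>12)
print('head',rect(W,580,640,70,160,32,60,f=m)); print('h1',rect(W,545,580,90,140,22,60,f=m)); print('knob',rect(W,400,460,80,150,22,60,f=m))
E
```

```text
[516.32193138 113.90115019  19.46560474] [ 0.008  1.    -0.001  0.   ] [ 0.64939883  0.12626262 -0.42027465]
head (310, ((604.7518310546875, 111.85232543945312), (38.992374420166016, 54.62244415283203), 0.20155058801174164), array([611.8, 109.5,  45.4]))
h1 (65, ((561.3637084960938, 112.69031524658203), (17.088102340698242, 32.21680450439453), 89.19804382324219), array([559.5, 110.3,  36.9]))
knob (6, ((441.4067077636719, 99.56159973144531), (2.6860575675964355, 8.887807846069336), 70.02092742919922), array([442.6,  99.6,  34. ]))
```

Emit:
{"method": "jog_arm", "body": {
  "deltas": [0, 0, -4, 0, 0, 0, 12, 0, 0, -2, 0, 0, 0, 12, 0, 0, -1, 0, 0, 0, 12, 0, 0, -1, 0, 0, 0, 12, 0, 0, 0, 0, 0, 0, 12]
}}

```text
time: 24.23
tool_pos: [516.0, 115.3, 11.9]
ee_rot: [0.007, 1.0, 0.0, 0.0]
contact_force: [-0.8, -0.6, -1.0]
finger_gap: 0.2
gripper_force: 60.0
```

Emit:
{"method": "jog_arm", "body": {
  "deltas": [0, 0, -1, 0, 0, 0, 12, 0, 0, -0.5, 0, 0, 0, 12, 0, 0, 0, 0, 0, 0, 12]
}}

```text
time: 24.48
tool_pos: [516.0, 115.4, 10.8]
ee_rot: [0.007, 1.0, -0.0, 0.0]
contact_force: [-1.4, -1.5, 4.6]
finger_gap: 0.203
gripper_force: 60.0
```

Touching the mat (4.6 N). Letting go and lifting.

Emit:
{"method": "jog_arm", "body": {
  "deltas": [0, 0, 0, 0, 0, 0, 50, 0, 0, 0, 0, 0, 0, 50, 0, 0, 0, 0, 0, 0, 50, 0, 0, 0, 0, 0, 0, 50, 0, 0, 0, 0, 0, 0, 50, 0, 0, 5, 0, 0, 0, 50, 0, 0, 15, 0, 0, 0, 50, 0, 0, 25, 0, 0, 0, 50]
}}

```text
time: 25.15
tool_pos: [514.6, 114.8, 54.4]
ee_rot: [0.006, 1.0, -0.001, -0.002]
contact_force: [-0.4, 0.1, 0.1]
finger_gap: 0.566
gripper_force: 0.0
```

Emit:
{"method": "jog_arm", "body": {
  "deltas": [0, 0, 30, 0, 0, 0, 60, 0, 0, 40, 0, 0, 0, 60, 0, 0, 40, 0, 0, 0, 60, 0, 0, 30, 0, 0, 0, 60, 0, 0, 0, 0, 0, 0, 60, 0, 0, 0, 0, 0, 0, 60]
}}

```text
time: 25.65
tool_pos: [516.7, 115.6, 197.0]
ee_rot: [0.007, 1.0, 0.0, 0.002]
contact_force: [0.1, 0.0, -0.9]
finger_gap: 0.682
gripper_force: 0.0
```

```bash
python3 - <<'E'
from h import *
o=arm.observe();print(o['tool_pos'],o['dq'].round(3),o['contact_force'],o['finger_gap'])
snap('scene','sd');z=load('sd');W=cloud(z);m=(z['im'].astype(int)[...,2]-z['im'][...,0]>12)
print('head',rect(W,580,640,70,160,32,60,f=m)); print('h1',rect(W,450,580,90,140,22,60,f=m)); print('knob',rect(W,400,445,80,150,22,60,f=m))
print('carr',rect(W,565,618,-330,-280,45,50.5,f=~m))
print('burn',rect(W,430,500,280,335,18,32),'cup',rect(W,650,740,10,110,40,50),'pads',rect(W,340,410,90,170,12,24))
cv2.imwrite('pics/cd.png',cv2.resize(z['im'][120:300,200:440],(800,600)))
E
```

```text
[516.68535376 115.61109237 196.98244316] [-0.013  0.048  0.047  0.039  0.013 -0.008 -0.008] [ 0.14517484  0.00193286 -0.94020885] 0.6822296589508672
head (244, ((603.3206787109375, 113.41229248046875), (39.73542022705078, 55.12992477416992), 0.3884829580783844), array([606.9, 111.9,  37.6]))
h1 (220, ((513.72021484375, 117.71162414550781), (127.06037139892578, 26.047500610351562), 1.1413065195083618), array([515.6, 113.4,  28.7]))
knob (29, ((438.8150939941406, 115.88121795654297), (31.535301208496094, 11.449601173400879), 89.77787780761719), array([441.5, 109.9,  34.3]))
carr (166, ((593.1066284179688, -313.4089660644531), (49.58022689819336, 33.08839416503906), 0.48150017857551575), array([ 599. , -309.8,   48. ]))
burn (86, ((463.7679443359375, 312.79718017578125), (43.74419403076172, 22.657508850097656), 78.7880859375), array([466.3, 311.5,  24.1])) cup (131, ((674.5643310546875, 60.57902526855469), (48.341209411621094, 58.94525909423828), 2.3782029151916504), array([664.8,  62.7,  45.5])) pads (76, ((381.11224365234375, 132.4787139892578), (28.328311920166016, 37.040138244628906), 69.95986938476562), array([384.6, 132.4,  17.7]))
```

View pics/cd.png

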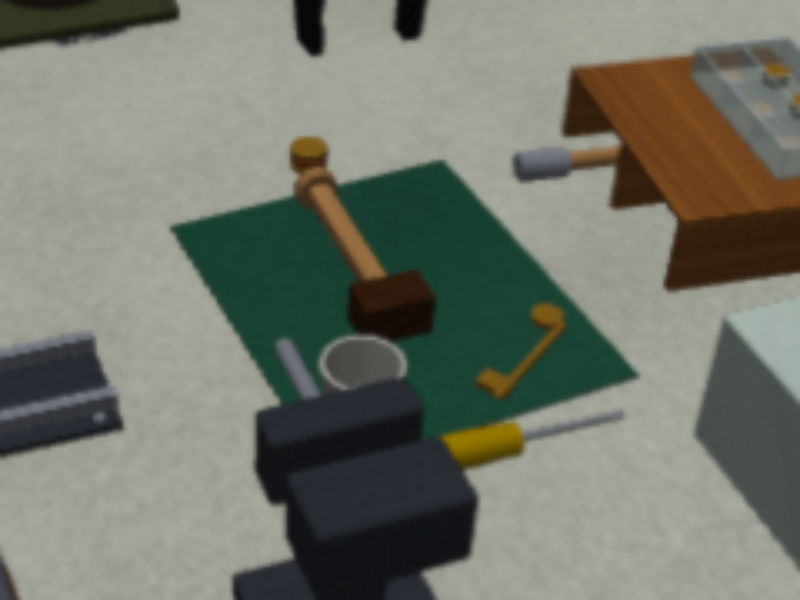

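The mallet lies flat with its head on the mat, the carriage is still seated, the bystanders I re-measured (burnisher, cup, pads) have not moved, and the hand is clear. Handing in.

```bash
python3 -c "
from station import arm
print(arm.job_done())"
```

```text
the job is handed in; nothing more can be done
None
```

The job is handed in: the carriage rests against the hidden stop (10.6 N at the last tap, and it stayed put), and the mallet lies flat with its head on the mat; my first handle grasp sat too low, so I set the mallet down on the mat once more and retook it before tapping.

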